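# Put the finger planes back in their till

## Robot

A 6-joint arm with a two-finger parallel gripper is mounted at the origin on the work surface. World frame = base frame: x ahead of the robot, y to its left, z up, the work surface at z = 0. Lengths are in mm, angles in rad, forces in N, time in s.
With the tool pointing down it reaches from about 225 to 725 mm from the base axis. Payload 3.1 kg.
Tool frame: the origin (TCP) lies at the very end of the fingers, on their centre line; the grasp point (between the pads) lies 19 mm behind it; z points along the fingers, y is the line along which they close (so a half turn about z gives the same grasp; the last joint's range is limited). The gripper opens to 85 mm and grips with 20 to 120 N. Pads are 22 mm wide; open, the fingers measure 114 mm over their backs; the gripper's body (76 mm by 85 mm) begins 54 mm behind the grasp point. The pads swing forward as they close: fully open they stand 13 mm farther back than shut.
Start: joints at [-1.316, 0.048, 0.099, 1.622, 0, 1.443], TCP at [196.082, -487, 231.312] pointing down, gripper open.
Joint ranges: [-2.91, 2.91], [-0.99, 1.94], [-1.21, 1.42], [-2.12, 2.29], [-1.49, 1.47], [-3.14, 3.14]. Speed limits (rad/s): [2.79, 2.79, 3.14, 3.14, 3.14, 3.14].

## Interface

Orientations are given as [roll, pitch, yaw] about the fixed x, y, z axes, in that order (R = Rz(yaw) Ry(pitch) Rx(roll)).
In Python, from station import readout, vision, ticket gives the robot as it stands.
- The arm moves only by the shell command python3 -m handwheel 'ROWS' [OPENING] [FORCE]. ROWS is text: rows parted by semicolons, each of 4 numbers parted by spaces: the shift along the tool's x, y, z in mm, then the turn about the tool's z in degrees. A call has 1 to 20 rows; each row is the pose to reach, as a shift and turn from the pose commanded when the call began, along the tool's axes at that moment; what a row does not reach only later rows make up. A row lasts 1/10 s, in which the tool goes at most 50 mm and 8.59 degrees, less where a joint would pass 70% of its speed; a pose out of reach is approached as far as the arm can. A call with a gripper value outside its range is refused whole. OPENING is the finger opening in mm, from 0 to 85.4, set as the call begins (- or left out, the last holds). The fingers move at their own pace and stop on an object; FORCE is the grip in N (left out, the last holds). Time passes only in rows, so rows that repeat a pose let the fingers close. It gives the time, the measured TCP pose, the force, the opening and the grip force at its end, in the units of the state.
- readout.get_state(): the state, without advancing time (a new reading comes with each control period).
- vision.grab_frame(name): name is "side" or "top"; returns a dict with "pixels" (400x640x3 uint8, red, green, blue), "range_z" (400x640 float32, mm along the optical axis (not along the pixel's ray), 0 where there is no reading), "fovy" (degrees; the focal length in pixels is half the picture's height over the tangent of half this angle, whatever the lens; pixels are square), "cx", "cy" (the principal point, pixels), "xyz" and "attitude" of the camera in the world. Camera axes: x right, y up, looking along -z (the intrinsics and any distortion apply to the point x, -y, -z); pixel columns grow to the right and rows downward; lengths in mm; the calibration is good to about 2 mm. A picture is of the moment at which its call begins.
- ticket.sign_off(): hands the job in; it is judged then, once.
The state is a dict: "t": time; "joint_pos": joint angles; "qvel": joint speeds; "joint_torque": joint torques, N m; "eef_pos": TCP position; "tcp_rot": TCP orientation; "force": force on the tool from outside, world axes, zero at the start; "ft_torque": the same for the moment, N m; "grip_width": opening from 0.0 (shut) to 1.0 (fully open); "grasp_force": force on a finger pad.
Only numpy, scipy, OpenCV 4.12 (cv2) and the standard library are available. Lean on these libraries where they do the work, as an engineer would, in place of code of your own. Each camera call takes 0.05 s, during which the arm holds its last target. There are 200 camera calls.

## Task

Put the three brass finger planes (the ones with a steel iron standing out of a boat-shaped body) back in the plane till, each lying flat in the pocket of its own size, either way round; lower them in and do not drop them, or the edges chip. Leave the brass gluing weight, the little spokeshave with its two wooden handles and the sanding block where they lie, and do not knock over the glue bottle.

Things in the scene. Friction and masses are not known exactly. Their poses are not given: they have to be found in the camera images.
- plane_large: The large of three brass finger planes: boat-shaped brass body 92 long x 42 wide mm, round ends, a slanting steel iron standing out of it. Loose, 380 g, sole down. Origin: centre of the sole; x to the nose, y across, z up. Flat parallel cheeks, 42 apart and 27 high, over the middle 46 mm of its length; iron's top 38 high.
- plane_medium: The medium of three brass finger planes: boat-shaped brass body 72 long x 33 wide mm, round ends, a slanting steel iron standing out of it. Loose, 200 g, sole down. Origin: centre of the sole; x to the nose, y across, z up. Flat parallel cheeks, 33 apart and 24 high, over the middle 36 mm of its length; iron's top 34 high.
- plane_small: The small of three brass finger planes: boat-shaped brass body 52 long x 24 wide mm, round ends, a slanting steel iron standing out of it. Loose, 90 g, sole down. Origin: centre of the sole; x to the nose, y across, z up. Flat parallel cheeks, 24 apart and 21 high, over the middle 26 mm of its length; iron's top 30 high.
- insert_large: Fixed wooden insert (124 x 84 mm) of the till with the large grey-lined pocket, 108 (x) x 58 (y), open above. Origin: centre of its underside, 6 mm above the bench; pocket floor at z 6 mm, top at z 12. Three inserts stand side by side in y, any order, 86 mm apart (centres), in a dark wooden tray 140 x 272, rim level with their tops, a 12 mm cleat at each end.
- insert_medium: Fixed wooden insert (124 x 84 mm) of the till with the medium grey-lined pocket, 88 (x) x 49 (y), open above. Origin: centre of its underside, 6 mm above the bench; pocket floor at z 6 mm, top at z 12. Three inserts stand side by side in y, any order, 86 mm apart (centres), in a dark wooden tray 140 x 272, rim level with their tops, a 12 mm cleat at each end.
- insert_small: Fixed wooden insert (124 x 84 mm) of the till with the small grey-lined pocket, 68 (x) x 40 (y), open above. Origin: centre of its underside, 6 mm above the bench; pocket floor at z 6 mm, top at z 12. Three inserts stand side by side in y, any order, 86 mm apart (centres), in a dark wooden tray 140 x 272, rim level with their tops, a 12 mm cleat at each end.
- gluing_weight: Look-alike: solid brass gluing weight, round-ended, 72 x 33 x 20 mm, with a round brass knob on top (34.5 mm in all) and no iron. 360 g, loose. Origin: centre of the underside; x along the length, z up.
- spokeshave: Look-alike: small spokeshave, brass body 44 x 21 mm with a steel iron, and a dark wooden handle at each end, 110 mm over all, about 23 high. Loose. Origin: centre of the body's underside; x along the handles, z up.
- sanding_block: Look-alike: wooden sanding block with a cork sole, 90 x 42 x 27 mm, no iron. Loose. Origin: centre of the underside; x along the length, z up.
- glue_bottle: Small round white glue bottle with a pointed nozzle, 35 mm across, 70 mm high, 60 g, standing loose beside the tools. Origin: centre of the underside; z up.
Not all that is in view belongs to the job. Leave any purple or turquoise look-alike of the plane_small alone. Leave any purple look-alike of the plane_medium alone.

How it is judged (in metres and radians):
At the end, for the whole second after the job is handed in: Each plane lies level (0.06 rad) on the floor of its own size's pocket (within 15 mm of the insert's centre, under 2 mm above the floor), released, at rest; weight, spokeshave and sanding block within 30 mm of their start; glue bottle upright (0.2 rad) (horizontal distance between plane_large and insert_large below 0.015 m and z of plane_large in the frame of insert_large between 0.003 and 0.008 m and angle between each of plane_large, plane_medium, plane_small's own z axis and vertical below 0.06 rad and linear speed of each of plane_large, plane_medium, plane_small below 0.01 m/s and contact force between each of plane_large, plane_medium, plane_small and the fingers below 0.05 N and horizontal distance between plane_medium and insert_medium below 0.015 m and z of plane_medium in the frame of insert_medium between 0.003 and 0.008 m and horizontal distance between plane_small and insert_small below 0.015 m and z of plane_small in the frame of insert_small between 0.003 and 0.008 m and distance of each of gluing_weight, spokeshave, sanding_block from where it was at the start of the episode below 0.03 m and angle between glue_bottle's own z axis and vertical below 0.2 rad); the robot touches nothing.
It fails at once if a plane is dropped (faster than 0.6 m/s within 50 mm of the bench) ((linear speed of plane_large above 0.6 m/s and height (world z) of plane_large below 0.05 m) or (linear speed of plane_medium above 0.6 m/s and height (world z) of plane_medium below 0.05 m) or (linear speed of plane_small above 0.6 m/s and height (world z) of plane_small below 0.05 m)).
It fails at once if a look-alike is taken or pushed more than 30 mm away (distance of any of gluing_weight, spokeshave, sanding_block from where it was at the start of the episode above 0.03 m).
It fails at once if the glue bottle is knocked over (angle between glue_bottle's own z axis and vertical above 0.6 rad).
It also fails if it takes over 83 s, if anything falls off the work surface, if the arm or the gripper's body presses on something with over 40 N, if the wrist force passes 120 N, or if a joint passes its speed limit or range.

## Working session

There is one attempt and no reset: what is moved stays moved. The work goes in short steps, Python scripts to look and compute and a shell command to move; the robot and the scene stay as the last step left them, time stands still between calls to the robot, and variables do not carry over. Pictures are saved under pics/ and viewed, at most 14 in all, crops included, and the job is handed in when it is done.

```bash
ls; mkdir -p pics; python3 - <<'E'
from station import readout, vision
import cv2
for n in("side","top"):
    f=vision.grab_frame(n); cv2.imwrite(f"pics/{n}0.png",f["pixels"][:,:,::-1])
    print(n,{k:v for k,v in f.items() if k not in("pixels","range_z")},(f["range_z"]>0).mean())
print(readout.get_state())
E
```

```text
pics
side {'fovy': 43.88300762384499, 'cx': 315.5962143426477, 'cy': 204.47634271316758, 'xyz': array([-29.35010755, 788.06037539, 593.25106175]), 'attitude': array([ 1.05969172, -0.01433473, -2.515361  ])} 0.99529296875
top {'fovy': 44.22875235942839, 'cx': 316.96352742678, 'cy': 205.54424707492768, 'xyz': array([ 498.06760026,   25.92884826, 1152.22253061]), 'attitude': array([ 0.04992595, -0.01428913, -1.57559915])} 0.99598046875
{'t': 0.1, 'joint_pos': array([-1.31580131e+00,  4.86525889e-02,  9.77247682e-02,  1.62195980e+00,
        5.07820948e-06,  1.44299531e+00]), 'qvel': array([-0.00038356, -0.00138918,  0.00470997,  0.00030364, -0.002053  ,
       -0.00033462]), 'joint_torque': array([ 1.54536800e-03, -3.39851081e+01,  3.20935178e+01,  1.58198050e-02,
       -1.96930141e-04,  8.02714908e-06]), 'eef_pos': array([ 195.94648494, -486.47549716,  230.23180477]), 'tcp_rot': array([-3.13951907e+00, -2.71578557e-04,  3.82795747e-01]), 'force': array([ 0.18434448, -0.13256063, -0.38328233]), 'ft_torque': array([-0.06832831,  0.0142241 , -0.04254437]), 'grasp_force': 0.0, 'grip_width': 0.9961823618122496}
```

View pics/top0.png

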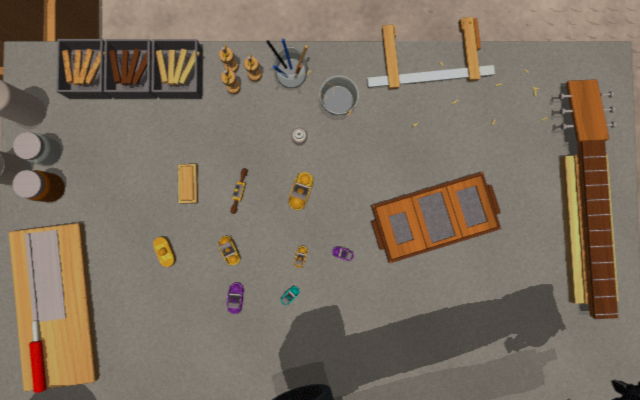

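View pics/side0.png

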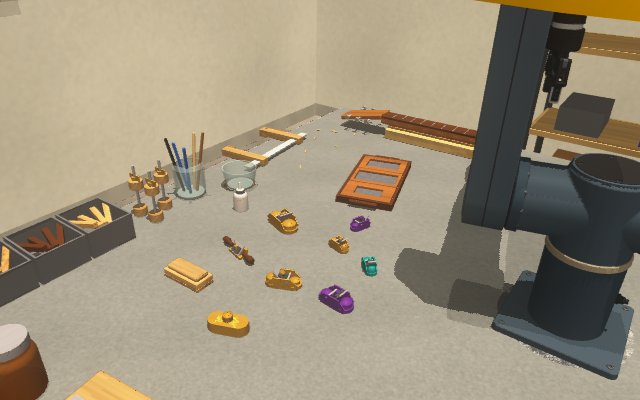

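The candidates in the top view are:
- Brass bodies with an iron: (301,190) large, (230,249) medium and (301,256) small.
- Brass body at (163,251): shows a knob and no iron, so it is the weight.
- Purple and turquoise bodies: decoys.

I'll confirm these in enlarged crops and measure from the range image.

```bash
cat > h.py <<'E'
import numpy as np, cv2
from scipy.spatial.transform import Rotation as R
from station import readout, vision
def cloud(f):
    fl=200/np.tan(np.radians(f["fovy"]/2)); v,u=np.mgrid[0:400,0:640]; z=f["range_z"].astype(float)
    c=np.stack([(u-f["cx"])/fl*z,-(v-f["cy"])/fl*z,-z],-1)
    return c@R.from_euler("xyz",f["attitude"]).as_matrix().T+f["xyz"]
def project(f,p):
    fl=200/np.tan(np.radians(f["fovy"]/2)); c=(np.asarray(p,float)-f["xyz"])@R.from_euler("xyz",f["attitude"]).as_matrix()
    return np.stack([f["cx"]-fl*c[...,0]/c[...,2], f["cy"]+fl*c[...,1]/c[...,2]],-1)
E
python3 - <<'E'
from h import *
f=vision.grab_frame("top"); P=cloud(f); np.save("top.npy",P)
im=f["pixels"][:,:,::-1]
cv2.imwrite("pics/c1.png",cv2.resize(im[165:310,150:360],None,fx=3.8,fy=3.8,interpolation=cv2.INTER_CUBIC))
cv2.imwrite("pics/c2.png",cv2.resize(im[165:270,360:510],None,fx=5,fy=5,interpolation=cv2.INTER_CUBIC))
g=vision.grab_frame("side");Q=cloud(g);np.save("side.npy",Q)
for n,(u,v) in dict(L=(301,190),M=(230,249),S=(301,256),W=(163,251),bottle=(299,136),pS=(401,228),pL=(436,217),pM=(471,206),t1=(273,160),t2=(330,300),t3=(560,120)).items(): print(n,P[v,u].round(1))
for u,v in((300,330),(450,200),(200,230)):print(Q[v,u].round(1))
# clusters above bench
hm=(P[...,2]>12).astype(np.uint8); hm[:, :140]=0; hm[:,365:]=0; hm[310:]=0;hm[:125]=0
n,l,s,c=cv2.connectedComponentsWithStats(hm)
for i in range(1,n):
    if s[i,4]<30: continue
    m=l==i;p=P[m];r=cv2.minAreaRect(p[:,:2].astype(np.float32));print(c[i].round(),"max z",p[:,2].max().round(1),"rect",np.round(r[0],1),np.round(r[1],1),round(r[2],1))
E
```

```text
L [589.8  45.9  30.1]
M [455.8 209.   19.5]
S [438.9  46.6  18.6]
W [452.8 356.5  36.7]
bottle [710.3  49.7  50.7]
pS [ 502.  -185.7   10.4]
pL [ 527.1 -267.    13.1]
pM [ 552.5 -349.8   11.3]
t1 [662.8 111.9   2.8]
t2 [335.9 -20.    0.7]
t3 [ 756.8 -569.8    1.7]
[350.6 293.1   1.6]
[ 3.295e+02 -2.963e+02  3.000e-01]
[ 7.208e+02  1.755e+02 -4.000e-01]
[298. 136.] max z 1152.2 rect [614.6  47.8] [234.9  33. ] 2.6
[187. 183.] max z 1152.2 rect [579.5 178.1] [332.   94.4] 77.7
[243. 173.] max z 20.2 rect [627.6 182.7] [13.6 31.4] 65.2
[299. 191.] max z 1152.2 rect [564.1  49.7] [ 53.6 129.7] 87.3
[237. 196.] max z 27.8 rect [575.4 195.9] [19.6 74.4] 74.8
[163. 252.] max z 1152.2 rect [457.3 204.5] [ 67.1 360.1] 2.3
[228. 249.] max z 1152.2 rect [459.9 130.3] [ 63.4 213. ] 3.5
[300. 257.] max z 1152.2 rect [457.8  44.1] [23.4 87. ] 75.7
[343. 254.] max z 1152.2 rect [460.  -18.6] [114.2  25.9] 62.3
[234. 300.] max z 1152.2 rect [419.4 132.7] [ 52.5 260. ] 47.8
[235. 289.] max z 20.9 rect [365.3 198.1] [18.5 16.4] 88.4
[288. 296.] max z 1152.2 rect [409.6  48. ] [ 31.9 179.5] 65.9
```

View pics/c1.png

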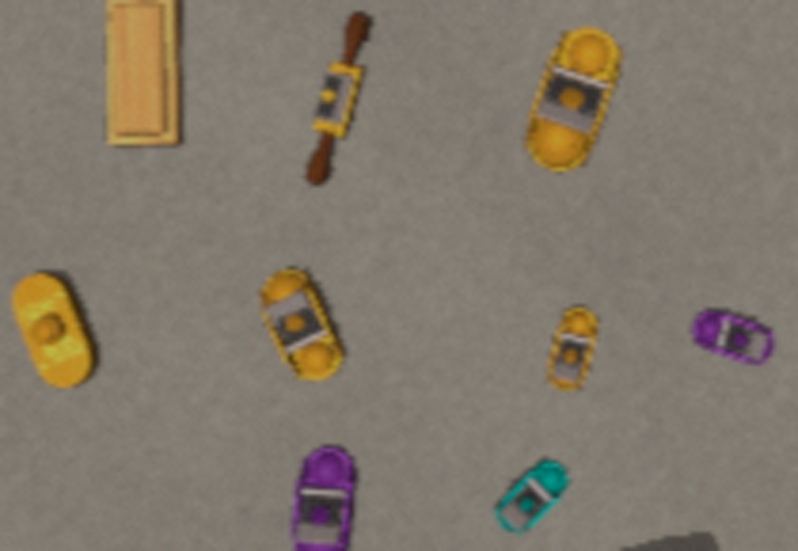

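View pics/c2.png

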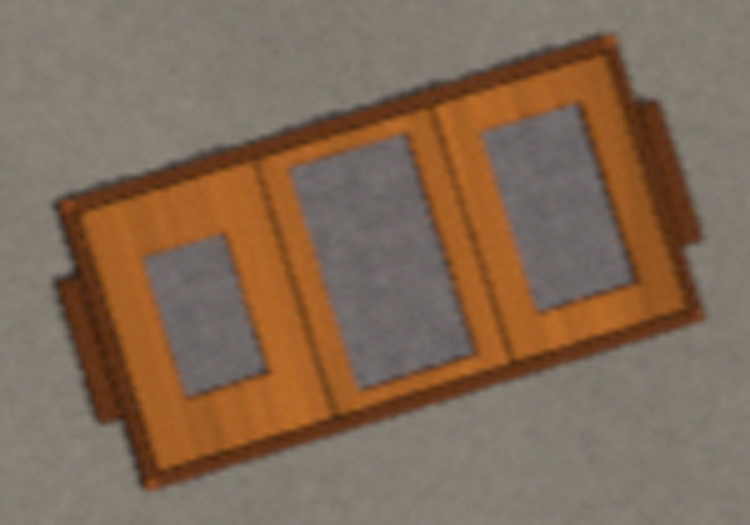

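The crop confirms it. Large is at crop (573,98), medium at (302,323) and small at (573,347), all brass with irons. The weight at (52,330) has only a knob. In the till crop the pockets run left to right: small (207,315), large (385,260), medium (560,207). Next I'll get precise fits from both views.

```bash
python3 - <<'E'
from h import *
f=vision.grab_frame("top"); P=cloud(f); g=vision.grab_frame("side");Q=cloud(g)
def plane_xy(f,uv,z):
    fl=200/np.tan(np.radians(f["fovy"]/2)); uv=np.asarray(uv,float)
    d=np.stack([(uv[...,0]-f["cx"])/fl,-(uv[...,1]-f["cy"])/fl,-np.ones(uv.shape[:-1])],-1)@R.from_euler("xyz",f["attitude"]).as_matrix().T
    return (f["xyz"]+d*((z-f["xyz"][2])/d[...,2])[...,None])[...,:2]
def at(C,x,y,r,lo,hi):
    m=(np.hypot(C[...,0]-x,C[...,1]-y)<r)&(C[...,2]>lo)&(C[...,2]<hi); return m
for n,x,y,r,L,zc in(("L",590,46,65,92,13),("M",456,209,50,72,12),("S",439,47,40,52,10)):
    for nm,C,F in(("top",P,f),("side",Q,g)):
        m=at(C,x,y,r,8,60)
        p=C[m]
        (c,wh,a)=cv2.minAreaRect(p[:,:2].astype(np.float32))
        v=cv2.boxPoints((c,wh,a)); e=[v[1]-v[0],v[2]-v[1]]; e=max(e,key=np.linalg.norm)
        print(n,nm,np.round(c,1),np.round(wh,1),"long dir deg",round(np.degrees(np.arctan2(e[1],e[0]))%180,1),"z95/max",np.percentile(p[:,2],[80,95,100]).round(1),len(p))
    # silhouette by colour in top view
    hsv=cv2.cvtColor(f["pixels"],cv2.COLOR_RGB2HSV); uv0=project(f,[x,y,zc]); 
    mm=np.zeros((400,640),np.uint8); cv2.circle(mm,tuple(int(i) for i in uv0.round()),int(r/1.9),1,-1)
    br=((hsv[...,1]>120)&(hsv[...,0]<35)&(mm>0)).astype(np.uint8)
    pts=cv2.findNonZero(br)[:,0]
    c,wh,a=cv2.minAreaRect(plane_xy(f,cv2.convexHull(pts)[:,0],np.full(len(cv2.convexHull(pts)),zc)).astype(np.float32))
    v=cv2.boxPoints((c,wh,a)); e=max([v[1]-v[0],v[2]-v[1]],key=np.linalg.norm)
    print("   colour",np.round(c,1),np.round(wh,1),round(np.degrees(np.arctan2(e[1],e[0]))%180,1))
for nm,C,F in(("top",P,f),("side",Q,g)):
    hsv=cv2.cvtColor(F["pixels"],cv2.COLOR_RGB2HSV)
    for n,x,y in(("S",502,-186),("L",527,-267),("M",552.5,-350)):
        grey=((hsv[...,1]<70)&at(C,x,y,62,5,25)).astype(np.uint8)
        k,l,s,_=cv2.connectedComponentsWithStats(grey); i=1+np.argmax(s[1:,4]); m=l==i
        uv=np.argwhere(m)[:,::-1]; h=plane_xy(F,uv,np.full(len(uv),14.)).astype(np.float32)
        c,wh,a=cv2.minAreaRect(h);v=cv2.boxPoints((c,wh,a)); e=max([v[1]-v[0],v[2]-v[1]],key=np.linalg.norm)
        ring=(np.hypot(C[...,0]-x,C[...,1]-y)<70)&(hsv[...,1]>150)&(C[...,2]<30)
        print(nm,n,np.round(c,1),np.round(wh,1),round(np.degrees(np.arctan2(e[1],e[0]))%180,1),"floor",np.median(C[m][:,2]).round(1),"rim",np.median(C[ring][:,2]).round(1),s[i,4])
    b=at(C,710,50,25,60,75);print(nm,"bottle",C[at(C,710,50,25,40,75)].mean(0).round(1))
    print(nm,"bench",[np.median(C[at(C,x,y,20,-20,20)][:,2]).round(1) for x,y in((520,120),(380,150),(450,-100))])
E
```

```text
L top [589.9  49.1] [64.4 85.7] long dir deg 134.9 z95/max [28.2 35.1 42.2] 596
L side [585.6  49.4] [45.  86.5] long dir deg 159.4 z95/max [25.7 33.9 41.9] 473
   colour [589.9  47.9] [42.6 90.4] 160.2
M top [452.5 214.3] [70.2 34.3] long dir deg 24.9 z95/max [26.1 31.7 36.1] 391
M side [451.6 213.6] [69.6 37.4] long dir deg 26.6 z95/max [24.8 31.4 36. ] 559
   colour [452.8 213.6] [70.2 35.9] 22.8
S top [437.6  49.5] [23.6 48.6] long dir deg 163.5 z95/max [24.4 28.5 30.8] 184
S side [434.9  49.8] [25.8 46.3] long dir deg 166.0 z95/max [21.6 27.6 31.1] 204
   colour [437.8  48.4] [23.  50.2] 165.7
top S [ 503.  -184.1] [65.5 37.3] 16.9 floor 12.8 rim 17.9 452
top L [ 527.7 -266.8] [105.6  55.3] 16.6 floor 12.7 rim 18.0 1063
top M [ 552.3 -349.5] [85.5 46.2] 16.4 floor 12.9 rim 18.0 727
top bottle [714.6  51.2  48.4]
top bench [np.float64(-0.1), np.float64(0.3), np.float64(-0.2)]
side S [ 503.7 -187.3] [62.6 27.1] 16.9 floor 13.1 rim 18.4 129
side L [ 528.5 -270.2] [104.4  44.6] 16.8 floor 13.2 rim 18.3 287
side M [ 552.8 -352.9] [84.3 34.2] 16.9 floor 13.0 rim 18.2 155
side bottle [710.2  55.2  49.4]
side bench [np.float64(0.8), np.float64(1.0), np.float64(1.1)]
```

Fits agree to about 2 mm, and the heights check: irons at 38/34/30, floors at 12–13, rims at 18. The fingers won't fit beside the planes in the pockets, so I grip with the fingertips about 9 mm above the sole. That keeps them clear of the rim, which is 6 mm above the floor.

```bash
cat > go.py <<'E'
import sys; from h import *
s=readout.get_state(); x,y,z,yaw=map(float,sys.argv[1:5]); M=R.from_euler("xyz",s["tcp_rot"])
d=M.inv().apply(np.array([x,y,z])-s["eef_pos"]); t=-(yaw-np.degrees(s["tcp_rot"][2])+180)%360-180
t=-((yaw-np.degrees(s["tcp_rot"][2])+180)%360-180)
print("shift",d.round(1),"turn",round(t,1),"| t",s["t"],s["eef_pos"].round(1),np.degrees(s["tcp_rot"]).round(1),"j",s["joint_pos"].round(2),"F",s["force"].round(1),"w",round(s["grip_width"]*85.4,1),"g",round(s["grasp_force"],1))
E
python3 go.py 589.3 48.2 110 160.2
```

```text
shift [ 564.6 -349.3  121.2] turn -138.3 | t 0.3 [ 196.  -486.8  230.9] [-179.9   -0.    21.9] j [-1.32  0.05  0.1   1.62 -0.    1.44] F [ 0.9  0.7 -0.2] w 85.0 g 0.0
```

```bash
python3 -m handwheel '565 -349 121 -138.3;565 -349 121 -138.3;565 -349 121 -138.3;565 -349 121 -138.3;565 -349 121 -138.3;565 -349 121 -138.3;565 -349 121 -138.3;565 -349 121 -138.3;565 -349 121 -138.3;565 -349 121 -138.3;565 -349 121 -138.3;565 -349 121 -138.3;565 -349 121 -138.3;565 -349 121 -138.3;565 -349 121 -138.3;565 -349 121 -138.3;565 -349 121 -138.3;565 -349 121 -138.3;565 -349 121 -138.3;565 -349 121 -138.3' 62 60; python3 go.py 589.3 48.2 110 160.2; python3 go.py 589.3 48.2 60 160.2
python3 - <<'E'
from h import *
f=vision.grab_frame("side"); cv2.imwrite("pics/s1.png",cv2.resize(f["pixels"][140:320,180:420,::-1],None,fx=3,fy=3,interpolation=cv2.INTER_CUBIC))
E
```

```text
t: 2.3
eef_pos: [589.8, 47.5, 110.5]
tcp_rot: [3.141, 0.0, 2.795]
force: [-0.7, 0.1, -0.5]
grip_width: 0.727
grasp_force: 0.0
shift [0.7 0.5 0.5] turn -0.1 | t 2.3 [589.8  47.5 110.5] [180.    0.  160.1] j [-0.03  0.23  0.06  1.4   0.    0.31] F [-0.7  0.1 -0.5] w 62.1 g 0.0
shift [ 0.7  0.5 50.5] turn -0.1 | t 2.3 [589.8  47.5 110.5] [180.    0.  160.1] j [-0.03  0.23  0.06  1.4   0.    0.31] F [-0.7  0.1 -0.5] w 62.1 g 0.0
```

View pics/s1.png

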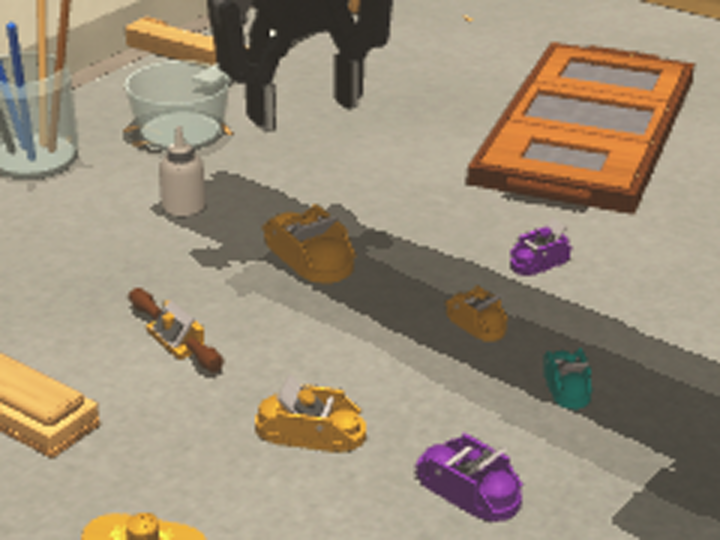

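The fingers straddle the large plane (310,245 in the crop) and are well clear of the bottle (182,185). Descend, grip, lift.

```bash
python3 -m handwheel '0.5 0.5 40 0;0.5 0.5 65 0;0.5 0.5 82 0;0.5 0.5 92 0;0.5 0.5 99.5 0;0.5 0.5 99.5 0' 62; python3 -m handwheel '0 0 0 0;0 0 0 0;0 0 0 0;0 0 0 0;0 0 0 0;0 0 0 0;0 0 -2 0;0 0 -5 0;0 0 -10 0;0 0 -10 0' 20 70;python3 go.py 527.9 -267.3 100 196.7
```

```text
t: 2.95
eef_pos: [589.1, 48.3, 10.2]
tcp_rot: [-3.141, -0.001, 2.796]
force: [-0.2, 0.0, 0.8]
grip_width: 0.724
grasp_force: 0.0
t: 3.95
eef_pos: [589.4, 48.6, 20.7]
tcp_rot: [3.142, -0.001, 2.797]
force: [1.0, 0.2, -4.5]
grip_width: 0.464
grasp_force: 73.5
shift [ -48.9 -318.   -79.4] turn -36.5 | t 3.95 [589.4  48.6  20.7] [180.   -0.  160.2] j [-0.03  0.28 -0.07  1.23  0.    0.31] F [ 1.   0.2 -4.5] w 39.6 g 73.5
```

```bash
python3 -m handwheel '0 0 -40 0;0 0 -80 0;-10 -45 -80 -8;-18 -90 -80 -16;-26 -135 -80 -24;-34 -180 -80 -32;-42 -225 -80 -36.5;-48 -270 -80 -36.5;-49 -318 -80 -36.5;-49 -318 -80 -36.5;-49 -318 -80 -36.5;-49 -318 -80 -36.5;-49 -318 -80 -36.5'; python3 go.py 527.9 -267.3 40 196.7
python3 - <<'E'
from h import *
for n in("top","side"):
    f=vision.grab_frame(n); u,v=project(f,[528,-267,60]).astype(int)
    cv2.imwrite(f"pics/p_{n}.png",cv2.resize(f["pixels"][max(v-70,0):v+70,max(u-95,0):u+95,::-1],None,fx=3,fy=3,interpolation=cv2.INTER_CUBIC))
E
```

```text
t: 5.25
eef_pos: [528.4, -265.9, 100.5]
tcp_rot: [3.141, -0.0, -2.848]
force: [-0.4, 0.3, -5.6]
grip_width: 0.468
grasp_force: 73.5
shift [ 0.9 -1.2 60.5] turn 0.1 | t 5.25 [ 528.4 -265.9  100.5] [ 179.9   -0.  -163.2] j [-0.58  0.23  0.04  1.38  0.   -0.87] F [-0.4  0.3 -5.6] w 40.0 g 73.5
```

View pics/p_side.png

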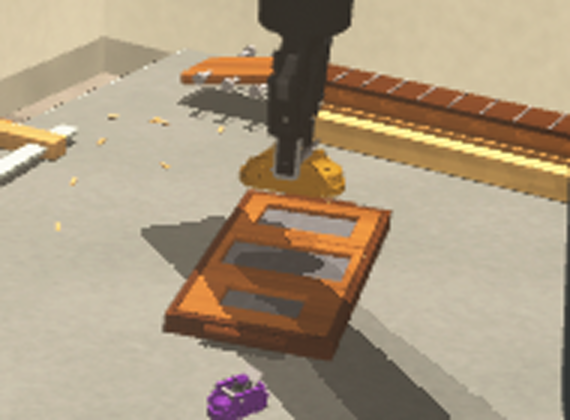

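The plane hangs level (295,170) in the crop, over the till's middle pocket. Lower until contact.

```bash
python3 -m handwheel '0.9 -1.2 25 0;0.9 -1.2 45 0;0.9 -1.2 58 0;0.9 -1.2 66 0;0.9 -1.2 71 0;0.9 -1.2 74 0;0.9 -1.2 76 0;0.9 -1.2 76 0'; python3 -m handwheel '0 0 0.6 0;0 0 1.2 0;0 0 1.2 0';python3 go.py 527.9 -267.3 22 196.7
```

```text
t: 6.15
eef_pos: [528.0, -269.1, 25.3]
tcp_rot: [-3.141, 0.001, -2.85]
force: [0.1, 0.6, -4.2]
grip_width: 0.468
grasp_force: 73.4
t: 6.45
eef_pos: [528.1, -269.2, 24.7]
tcp_rot: [-3.14, 0.001, -2.85]
force: [-0.2, 0.2, -0.8]
grip_width: 0.471
grasp_force: 73.9
shift [-0.4  1.9  2.7] turn 0.0 | t 6.45 [ 528.1 -269.2   24.7] [-1.799e+02  1.000e-01 -1.633e+02] j [-0.58  0.27 -0.06  1.23 -0.   -0.88] F [-0.2  0.2 -0.8] w 40.3 g 73.9
```

```bash
python3 -m handwheel '0 1 0.6 0;0 1.5 1.2 0;0 1.5 1.2 0;0 1.5 1.2 0';python3 go.py 527.9 -267.3 22 196.7
```

```text
t: 6.85
eef_pos: [528.1, -269.2, 24.7]
tcp_rot: [-3.137, 0.001, -2.85]
force: [-1.7, -2.7, 5.8]
grip_width: 0.47
grasp_force: 74.6
shift [-0.4  1.9  2.7] turn 0.0 | t 6.85 [ 528.1 -269.2   24.7] [-1.797e+02  1.000e-01 -1.633e+02] j [-0.58  0.27 -0.06  1.23 -0.   -0.87] F [-1.7 -2.7  5.8] w 40.1 g 74.6
```

```bash
python3 - <<'E'
from h import *
f=vision.grab_frame("side"); u,v=project(f,[528,-267,30]).astype(int)
cv2.imwrite("pics/s3.png",cv2.resize(f["pixels"][v-45:v+40,u-60:u+60,::-1],None,fx=6,fy=6,interpolation=cv2.INTER_CUBIC))
E
```

```text
(no output)
```

View pics/s3.png

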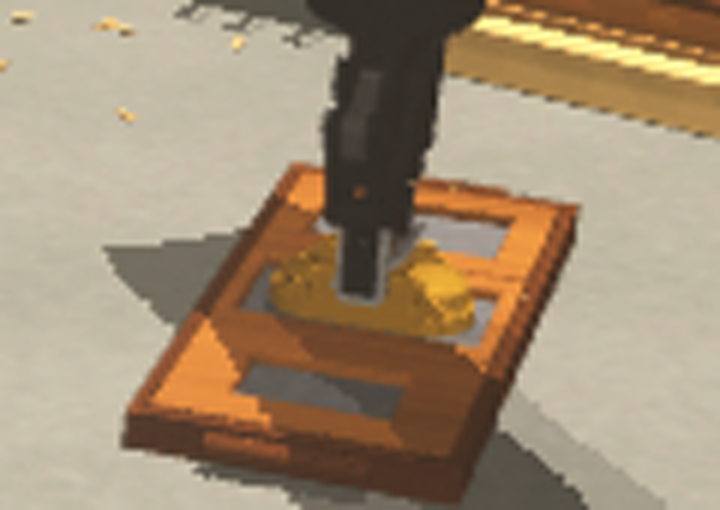

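It is seated in the pocket, with grey showing at both ends (255,295 and 485,320) and the fingertips above the rim. Release and retreat.

```bash
python3 -m handwheel '0 0 0 0;0 0 0 0;0 0 0 0;0 0 0 0;0 0 -15 0;0 0 -45 0;0 0 -85 0;0 0 -85 0' 56; python3 go.py 452.7 213.8 110 203.5
python3 - <<'E'
from h import *
f=vision.grab_frame("side");Q=cloud(f)
h=Q[(np.hypot(Q[...,0]-528,Q[...,1]+267)<70)&(Q[...,2]>23)&(Q[...,2]<70)];print(h.mean(0),np.percentile(h[:,2],[50,95,100]))
E
```

```text
t: 7.7
eef_pos: [531.2, -269.9, 115.9]
tcp_rot: [-3.131, 0.009, -2.849]
force: [0.7, -0.3, 0.8]
grip_width: 0.656
grasp_force: 0.0
shift [-64.1 485.9   1.5] turn -6.8 | t 7.7 [ 531.2 -269.9  115.9] [-179.4    0.5 -163.3] j [-0.58  0.22  0.06  1.4   0.   -0.87] F [ 0.7 -0.3  0.8] w 56.0 g 0.0
[ 521.91390809 -263.75376759   33.3609172 ] [32.99982703 45.4177135  50.34139871]
```

Iron top reads 50 mm, i.e. 12 + 38, so the large plane sits on the floor. Next the medium.

```bash
python3 -m handwheel '-64 486 4 -6.8;-64 486 4 -6.8;-64 486 4 -6.8;-64 486 4 -6.8;-64 486 4 -6.8;-64 486 4 -6.8;-64 486 4 -6.8;-64 486 4 -6.8;-64 486 4 -6.8;-64 486 4 -6.8;-64 486 4 -6.8;-64 486 4 -6.8;-64 486 4 -6.8;-64 486 4 -6.8' 52; python3 go.py 452.7 213.8 10.5 203.5
```

```text
t: 9.15
eef_pos: [448.7, 215.1, 103.2]
tcp_rot: [-3.141, -0.001, -2.733]
force: [0.4, 0.1, -0.5]
grip_width: 0.608
grasp_force: 0.0
shift [-3.2 -2.8 92.7] turn -0.1 | t 9.15 [448.7 215.1 103.2] [-180.    -0.  -156.6] j [ 0.31 -0.01 -0.22  1.37 -0.   -0.1 ] F [ 0.4  0.1 -0.5] w 51.9 g 0.0
```

```bash
python3 -m handwheel '-3.2 -2.8 30 0;-3.2 -2.8 58 0;-3.2 -2.8 75 0;-3.2 -2.8 85 0;-3.2 -2.8 92.7 0;-3.2 -2.8 92.7 0;-3.2 -2.8 92.7 0'; python3 go.py 452.7 213.8 10.5 203.5; python3 -m handwheel '0 0 0 0;0 0 0 0;0 0 0 0;0 0 0 0;0 0 0 0;0 0 0 0;0 0 -2 0;0 0 -5 0;0 0 -10 0;0 0 -10 0' 14 70;python3 go.py 552.5 -349.8 100 196.7
```

```text
t: 9.85
eef_pos: [453.4, 215.2, 11.6]
tcp_rot: [-3.141, 0.002, -2.731]
force: [0.7, 0.2, 0.9]
grip_width: 0.61
grasp_force: 0.0
shift [ 1.2 -1.   1.1] turn 0.0 | t 9.85 [453.4 215.2  11.6] [-1.800e+02  1.000e-01 -1.565e+02] j [ 0.31  0.06 -0.33  1.18  0.   -0.1 ] F [0.7 0.2 0.9] w 52.1 g 0.0
t: 10.85
eef_pos: [452.7, 215.3, 21.1]
tcp_rot: [3.142, 0.0, -2.731]
force: [-0.1, 0.6, -2.3]
grip_width: 0.363
grasp_force: 71.2
shift [ 134.2 -557.9  -79. ] turn 6.8 | t 10.85 [452.7 215.3  21.1] [ 180.     0.  -156.5] j [ 0.31  0.05 -0.32  1.2   0.   -0.1 ] F [-0.1  0.6 -2.3] w 31.0 g 71.2
```

```bash
python3 -m handwheel '0 0 -40 0;0 0 -79 0;134 -558 -79 6.8;134 -558 -79 6.8;134 -558 -79 6.8;134 -558 -79 6.8;134 -558 -79 6.8;134 -558 -79 6.8;134 -558 -79 6.8;134 -558 -79 6.8;134 -558 -79 6.8;134 -558 -79 6.8;134 -558 -79 6.8;134 -558 -79 6.8;134 -558 -79 6.8;134 -558 -79 6.8;134 -558 -79 6.8;134 -558 -79 6.8;134 -558 -79 6.8;134 -558 -79 6.8'; python3 go.py 552.5 -349.8 25 196.7
```

```text
t: 12.85
eef_pos: [552.7, -349.1, 100.0]
tcp_rot: [-3.141, 0.0, -2.848]
force: [0.1, -0.5, -2.4]
grip_width: 0.361
grasp_force: 71.2
shift [ 0.4 -0.7 75. ] turn 0.1 | t 12.85 [ 552.7 -349.1  100. ] [-180.     0.  -163.2] j [-0.67  0.39  0.24  1.42  0.   -0.96] F [ 0.1 -0.5 -2.4] w 30.9 g 71.2
```

```bash
python3 -m handwheel '0.4 -0.5 25 0;0.4 -0.5 45 0;0.4 -0.5 58 0;0.4 -0.5 66 0;0.4 -0.5 71 0;0.4 -0.5 74 0;0.4 -0.5 75 0;0.4 -0.5 75 0'; python3 -m handwheel '0 0 0.6 0;0 0 1 0;0 0 1 0';python3 -m handwheel '0 0 0.6 0;0 0 1 0;0 0 1 0'
```

```text
t: 13.65
eef_pos: [552.7, -350.9, 25.5]
tcp_rot: [-3.141, 0.001, -2.85]
force: [-1.3, 0.5, -1.3]
grip_width: 0.364
grasp_force: 71.2
t: 13.95
eef_pos: [552.7, -350.9, 24.5]
tcp_rot: [-3.14, 0.001, -2.85]
force: [-1.0, -0.4, -0.5]
grip_width: 0.364
grasp_force: 71.3
t: 14.25
eef_pos: [552.7, -350.9, 24.5]
tcp_rot: [-3.14, 0.001, -2.85]
force: [-2.9, 0.7, 5.2]
grip_width: 0.36
grasp_force: 72.0
```

Contact at the expected height. Release and go to the small plane.

```bash
python3 -m handwheel '0 0 0 0;0 0 0 0;0 0 0 0;0 0 0 0;0 0 -15 0;0 0 -45 0;0 0 -80 0;0 0 -80 0;0 0 -80 0;0 0 -80 0' 47; python3 go.py 437.6 48.8 110 165.5
python3 - <<'E'
from h import *
f=vision.grab_frame("side");Q=cloud(f)
for x,y in((528,-267),(552,-350)):
  h=Q[(np.hypot(Q[...,0]-x,Q[...,1]-y)<40)&(Q[...,2]>23)&(Q[...,2]<70)];print(h.mean(0),np.percentile(h[:,2],[50,95,100]))
E
```

```text
t: 15.25
eef_pos: [552.0, -350.3, 102.4]
tcp_rot: [3.141, -0.0, -2.85]
force: [-0.5, -0.0, -0.6]
grip_width: 0.549
grasp_force: 0.0
shift [ -5.4 415.1  -7.3] turn 31.2 | t 15.25 [ 552.  -350.3  102.4] [ 180.    -0.  -163.3] j [-0.67  0.39  0.25  1.42  0.   -0.96] F [-0.5 -0.  -0.6] w 46.9 g 0.0
[ 523.47740387 -263.40154552   33.59203138] [33.13664774 44.57953293 51.65483882]
[ 548.41942548 -346.46376702   31.88517386] [31.2365563  42.68311828 46.73959491]
```

```bash
python3 -m handwheel '-5 415 -7 31.2;-5 415 -7 31.2;-5 415 -7 31.2;-5 415 -7 31.2;-5 415 -7 31.2;-5 415 -7 31.2;-5 415 -7 31.2;-5 415 -7 31.2;-5 415 -7 31.2;-5 415 -7 31.2;-5 415 -7 31.2;-5 415 -7 31.2;-5 415 -7 31.2;-5 415 -7 31.2' 42; python3 go.py 437.6 48.8 9.5 165.5
```

```text
t: 16.7
eef_pos: [437.8, 47.4, 109.5]
tcp_rot: [-3.141, -0.0, 2.887]
force: [0.1, -0.1, -0.4]
grip_width: 0.49
grasp_force: 0.0
shift [  0.5   1.3 100. ] turn -0.1 | t 16.7 [437.8  47.4 109.5] [-180.    -0.   165.4] j [-0.04 -0.17 -0.35  1.39 -0.    0.21] F [ 0.1 -0.1 -0.4] w 41.8 g 0.0
```

```bash
python3 -m handwheel '0.5 1 35 0;0.5 1 65 0;0.5 1 82 0;0.5 1 92 0;0.5 1 100 0;0.5 1 100 0;0.5 1 100 0'; python3 -m handwheel '0 0 0 0;0 0 0 0;0 0 0 0;0 0 0 0;0 0 0 0;0 0 0 0;0 0 -2 0;0 0 -5 0;0 0 -10 0;0 0 -10 0' 8 50;python3 go.py 503.2 -184.5 100 196.7
```

```text
t: 17.4
eef_pos: [438.2, 49.3, 10.6]
tcp_rot: [3.141, 0.001, 2.889]
force: [0.1, -0.8, -0.0]
grip_width: 0.493
grasp_force: 0.0
t: 18.4
eef_pos: [437.6, 49.5, 20.2]
tcp_rot: [3.141, 0.001, 2.889]
force: [0.5, -0.1, -1.2]
grip_width: 0.258
grasp_force: 51.2
shift [-122.  -210.2  -79.8] turn -31.2 | t 18.4 [437.6  49.5  20.2] [180.    0.  165.5] j [-0.04 -0.11 -0.48  1.2   0.    0.21] F [ 0.5 -0.1 -1.2] w 22.0 g 51.2
```

```bash
python3 -m handwheel '0 0 -40 0;0 0 -80 0;-122 -210 -80 -31.2;-122 -210 -80 -31.2;-122 -210 -80 -31.2;-122 -210 -80 -31.2;-122 -210 -80 -31.2;-122 -210 -80 -31.2;-122 -210 -80 -31.2;-122 -210 -80 -31.2;-122 -210 -80 -31.2;-122 -210 -80 -31.2;-122 -210 -80 -31.2;-122 -210 -80 -31.2'; python3 go.py 503.2 -184.5 25 196.7
```

```text
t: 19.8
eef_pos: [503.0, -183.6, 99.9]
tcp_rot: [-3.142, 0.0, -2.848]
force: [-0.4, -0.6, -0.8]
grip_width: 0.266
grasp_force: 51.2
shift [ 0.1 -0.9 74.9] turn 0.1 | t 19.8 [ 503.  -183.6   99.9] [-180.     0.  -163.2] j [-0.48  0.09 -0.12  1.36  0.   -0.77] F [-0.4 -0.6 -0.8] w 22.7 g 51.2
```

```bash
python3 -m handwheel '0 -0.5 25 0;0 -0.5 45 0;0 -0.5 58 0;0 -0.5 66 0;0 -0.5 71 0;0 -0.5 74 0;0 -0.5 75 0;0 -0.5 75 0'; python3 -m handwheel '0 0 0.6 0;0 0 1 0;0 0 1 0';python3 -m handwheel '0 0 0.6 0;0 0 1 0;0 0 1 0'
```

```text
t: 20.6
eef_pos: [503.6, -185.1, 25.3]
tcp_rot: [-3.141, 0.001, -2.85]
force: [-0.7, 0.4, -1.6]
grip_width: 0.263
grasp_force: 51.2
t: 20.9
eef_pos: [503.3, -185.0, 24.0]
tcp_rot: [-3.141, 0.0, -2.85]
force: [1.2, -0.1, -1.8]
grip_width: 0.258
grasp_force: 51.2
t: 21.2
eef_pos: [503.3, -185.0, 23.3]
tcp_rot: [-3.141, 0.0, -2.85]
force: [-1.2, -0.2, 2.1]
grip_width: 0.265
grasp_force: 51.6
```

```bash
python3 -m handwheel '0 0 0.4 0;0 0 0.6 0;0 0 0.6 0'; python3 -m handwheel '0 0 0 0;0 0 0 0;0 0 0 0;0 0 0 0;0 0 -15 0;0 0 -45 0;0 0 -80 0;0 0 -120 0;0 40 -120 0;0 90 -120 0;0 140 -120 0;0 190 -120 0;0 190 -120 0;0 190 -120 0;0 190 -120 0' 38
python3 - <<'E'
from h import *
f=vision.grab_frame("side");Q=cloud(f)
for x,y in((528,-267),(552,-350),(503,-184.5)):
  h=Q[(np.hypot(Q[...,0]-x,Q[...,1]-y)<40)&(Q[...,2]>23)&(Q[...,2]<70)];print(h.mean(0),np.percentile(h[:,2],[50,95,100]))
f=vision.grab_frame("top")
a=f["pixels"][155:275,350:510,::-1];cv2.imwrite("pics/end_till.png",cv2.resize(a,None,fx=4.8,fy=4.8,interpolation=cv2.INTER_CUBIC))
cv2.imwrite("pics/end_top.png",f["pixels"][:,:,::-1])
E
```

```text
t: 21.5
eef_pos: [503.3, -185.0, 23.2]
tcp_rot: [-3.141, 0.0, -2.85]
force: [-2.6, 1.5, 5.7]
grip_width: 0.262
grasp_force: 52.0
t: 23.0
eef_pos: [449.2, -3.7, 142.9]
tcp_rot: [-3.14, 0.001, -2.85]
force: [0.3, 0.5, 0.9]
grip_width: 0.444
grasp_force: 0.0
[ 523.54270414 -263.6125607    33.44563499] [33.12852667 44.98473455 50.81078207]
[ 548.45754407 -346.10903711   31.74516567] [31.11340096 42.93899538 45.68280655]
[ 497.42523272 -181.8592893    30.4693181 ] [29.85333741 39.70922668 42.40343618]
```

View pics/end_till.png

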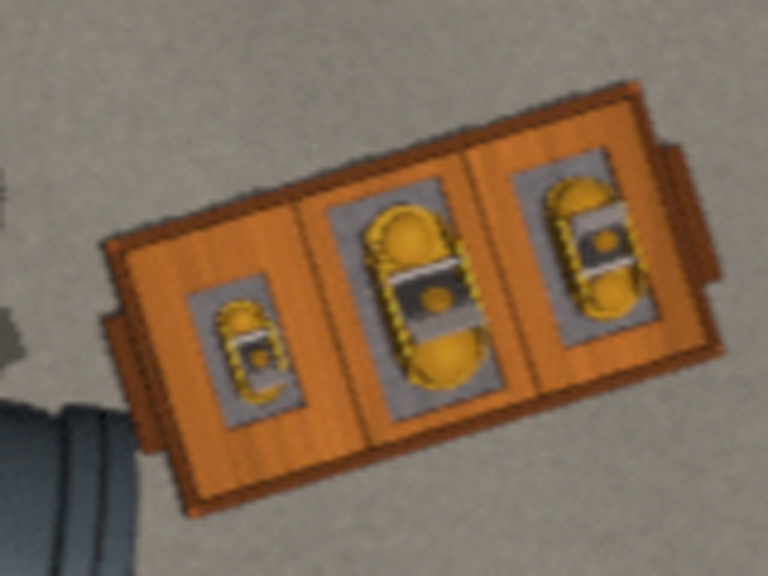

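View pics/end_top.png

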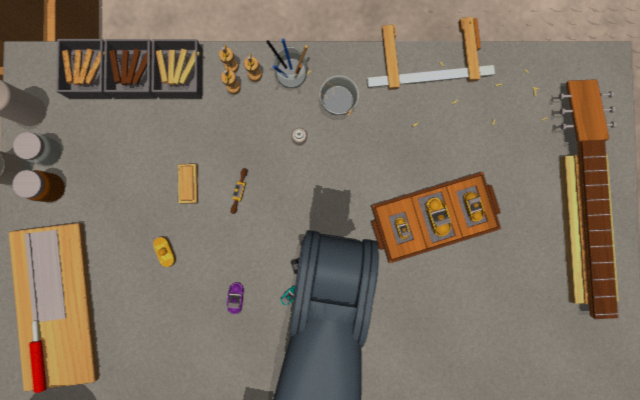

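All three planes lie in their own pockets: small (252,352), large (430,297), medium (600,250) in the crop. Iron tops read 42, 51 and 46 mm, against 42, 50 and 46 expected on the floor. Weight, spokeshave, block and bottle haven't moved, and the arm is clear.

```bash
python3 -c "
from station import ticket
print(ticket.sign_off())"
```

```text
the job is handed in; nothing more can be done
None
```

I lowered all three finger planes into their own pockets and released them; the last pictures show the weight, spokeshave, sanding block and glue bottle where they were, and I handed the job in at about 23 s (no verdict was returned).

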